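# Open the safety-capped descaler bottle in the pull-out caddy

### The arm

A 6-joint arm with a two-finger parallel gripper is mounted at the origin on the work surface. World frame = base frame: x ahead of the robot, y to its left, z up, the work surface at z = 0. Lengths are in mm, angles in rad, forces in N, time in s.
With the tool pointing down it reaches from about 275 to 750 mm from the base axis. Payload 10.2 kg.
Tool frame: the origin (TCP) lies between the finger pads; the fingertips stand 17 mm ahead of it and the grasp point (between the pads) lies 2 mm behind it; z points along the fingers, y is the line along which they close (so a half turn about z gives the same grasp; the last joint's range is limited). The gripper opens to 85 mm and grips with 20 to 120 N. Pads are 22 mm wide; open, the fingers measure 114 mm over their backs; the gripper's body (76 mm by 85 mm) begins 54 mm behind the grasp point. The pads swing forward as they close: fully open they stand 13 mm farther back than shut.
Start: joints at [-1.431, 0.313, 1.498, -0, 1.331, -0.223], TCP at [186.307, -490.837, 248.294] pointing down, gripper open.
Joint ranges: [-2.94, 2.94], [-0.97, 2.17], [0.19, 2.56], [-1.23, 4.37], [0.02, 3.11], [-2.88, 2.88]. Speed limits (rad/s): [2.39, 2.39, 3.01, 3.14, 3.14, 3.14].

### API

Orientations are given as a unit quaternion [w, x, y, z].
In Python, from rig import * gives the robot as it stands.
- The arm moves only by the tool step_arm, never from a script. Its argument "commands" is text: rows parted by semicolons, each of 7 numbers parted by spaces: the opening, from 0 (shut) to 1 (fully open), then the shift along the tool's x, y, z in cm, then the turn, a rotation vector about the tool's x, y, z in rad. In form: hand x y z rx ry rz; .... A call has 1 to 20 rows; each row is the pose to reach, as a shift and turn from the pose commanded when the call began, along the tool's axes at that moment; what a row does not reach only later rows make up. A row lasts 1/12 s, in which the tool goes at most 41.7 mm and 7.16 degrees, less where a joint would pass 70% of its speed; a pose out of reach is approached as far as the arm can. A call with a gripper value outside its range is refused whole. The fingers move at their own pace and stop on an object; "newtons" is the grip in N (left out, the last holds). Time passes only in rows, so rows that repeat a pose let the fingers close. It gives the time, the measured TCP pose, the force, the opening and the grip force at its end, in the units of the state.
- sense(): the state, without advancing time (a new reading comes with each control period).
- capture(name): name is "side" or "top"; returns the picture (384x512x3 uint8, red, green, blue); there is no depth.
- camera_model(name): a dict with "mtx" (3x3 intrinsics, pixels), "eye" and "rotation" of the camera in the world. Camera axes: x right, y down, z forward; pixel columns grow to the right and rows downward; lengths in mm; the calibration is good to about 2 mm. A picture is of the moment at which its call begins. camera_model takes no time and is no camera call.
- finish_job(): hands the job in; it is judged then, once.
Trained networks look in the newest picture that a camera, given by its name, has taken for a name from the list of things; names that differ only in an ending like _2 or _b are one class to them, and where a whole thing is asked for, a point or a joint stands for the part that bears it (a point fixed in the world has none). Each returns a list of dicts, best first, with "score" (0 to 1); they miss things now and then, are a little off and sometimes report something else, mostly with a low value. They report only what shows in the picture. A call takes as long as a camera call. They do not tell look-alikes from the thing itself.
- search_frame(camera, label): "rect" ([centre column, centre row, width, height] in pixels, round what is visible of it).
- trace(camera, label): "mask" (384x512 bool, what is visible of it) and "rect" ([centre column, centre row, width, height] in pixels, round what is visible of it).
- spot_point(camera, label): "xy" ([column, row] in pixels: a listed point, or the origin of a listed thing).
The state is a dict: "time_s": time; "joints": joint angles; "dq": joint speeds; "tau": joint torques, N m; "eef_pos": TCP position; "ee_rot": TCP orientation; "force": force on the tool from outside, world axes, zero at the start; "wrist_torque": the same for the moment, N m; "grip_width": opening from 0.0 (shut) to 1.0 (fully open); "grip_force": force on a finger pad.
Only numpy, scipy, OpenCV 4.12 (cv2) and the standard library are available. Lean on these libraries where they do the work, as an engineer would, in place of code of your own. Each camera call takes 0.05 s, during which the arm holds its last target. There are 200 camera calls.

### The job

Pull the bottle caddy out from under the worktop shelf until it clicks in at its front stop. Then open the square white descaler bottle standing in it: press its safety cap down, twist it anticlockwise while pressed, and lift it straight off, leaving the bottle upright in its pocket. Finish still holding the cap level in the gripper, a few centimetres clear above the bottle's mouth, and leave the other bottle, the jar and the bowl undisturbed.

Things in the scene. Friction and masses are not known exactly. Their poses are not given: they have to be found in the camera images.
- shelf_unit: Fixed oak shelf on iron legs. Origin on the worktop under the middle of the parked caddy; -x is the way the caddy pulls out. Board 210 x 400 mm, underside 220 mm up, front edge at x = -35 mm, legs at y = +-175 mm; glass jars on it reach 415 mm up. Its base board with two steel runners (24 mm high) reaches forward to x = -215 mm, y = +-90 mm.
- caddy (a joint): Travel of the caddy on its runners, m: 0 parked under the shelf (the start), growing as it is pulled out, 0.160 at the front stop. A sprung roller holds it at both ends: about 5 N to pull it off, running friction about 1 N. The click at the front end is at 0.154; past it the roller draws the caddy to the stop.
- handle (a point): Grip point, 85 mm above the worktop, on the caddy's handle: a black bow of 12 mm round bar upright on the middle of the oak front. The upright bar's axis passes through this point; level arms join its ends to the front, the upper arm's top 106 mm up. Axes as shelf_unit: grip from above, closing along y. Front face 44 mm behind the bar's axis (+x), its top 106 mm up. Moves with the caddy.
- tray (a point): Point on the caddy's floor midway between its two pockets, 34 mm above the worktop and 135 mm behind (+x) handle; axes as shelf_unit; moves with the caddy. Pockets 66 mm square, 34 mm deep, centres at y = +37 and -37 mm. The safety-capped bottle stands in either one.
- bottle: Descaler bottle: square white plastic, 64 x 64 x 100 mm, then a round shoulder and a neck, mouth at 136.5 mm; loose, 0.3 to 0.6 kg, 1 mm play in its pocket, so it cannot turn. Origin at the centre of its underside, z up. Closed, the cap's lower rim is 118 mm above this origin. Parked, the cap is under the shelf board, out of reach from above; caddy out, the cap's axis is 125 mm clear of the board.
- cap: Push-and-turn safety cap: white, ribbed, 48 to 50 mm across, 30 mm high, 40 g. Origin at the centre of its lower rim, z up. Locked at the start by inner lugs. Pressed against its spring it moves at 5 N, unlocks 3.5 mm down (9.5 N), bottoms 6 mm down (12.5 N). Held down it turns anticlockwise seen from above; from 44 degrees it is free to lift, at 78 it meets a stop, still free: aim at 60.
- vinegar: Bystander: round amber glass bottle with a narrow black cap, 60 mm diameter, 116 mm tall, in the caddy's other pocket. Origin at the centre of its underside.
- tea_jar: Bystander: clip-top glass jar on the worktop, 90 mm diameter, 120 mm tall. Origin at the centre of its underside.
- bowl: Bystander: ceramic bowl on the worktop, 116 mm across, 50 mm high. Origin at the centre of its underside.
Mind the look-alikes: they are no part of the job. Of the things that look like the cap, the largest one is meant. Of the things that look like the bottle, the smaller one is meant.

How it is judged:
By the outcome, as a careful person would: the job done as asked, in the order asked, and still so for the second after the job is handed in, while the arm keeps its last pose, push and grip.
It also fails if it takes over 51 s, if anything falls off the work surface, if the arm or the gripper's body presses on something with over 40 N, if the wrist force passes 120 N, or if a joint passes its speed limit or range.

## Working session

There is one attempt and no reset: what is moved stays moved. The work goes in short steps, Python scripts to look and compute and a tool call to move; the robot and the scene stay as the last step left them, time stands still between calls to the robot, and variables do not carry over. Pictures are saved under pics/ and viewed, at most 10 in all, crops included, and the job is handed in when it is done.

Besides the shell and the picture viewer there is one more tool, called after "Request:" by a JSON object that holds its "method" and its "body", one argument or row to a line. step_arm: Moves the arm, as the interface text tells. Its arguments: {"type":"object","properties":{"commands":{"type":"string"},"newtons":{"type":"number"}},"required":["commands"]}

```bash
mkdir -p pics; ls; python3 - <<'E'
from rig import *
import cv2, numpy as np
for c in ("side","top"):
    im=capture(c); cv2.imwrite(f"pics/{c}0.png",im[:,:,::-1])
    m=camera_model(c); print(c,m)
    for l in ("handle","tray","cap","bottle","vinegar","shelf_unit"):
        print(l,[(round(d["score"],2),np.round(d["xy"],1).tolist()) for d in spot_point(c,l)][:4])
    for l in ("cap","bottle","tea_jar","bowl"):
        print(l,[(round(d["score"],2),np.round(d["rect"],1).tolist()) for d in search_frame(c,l)][:4])
s=sense();print(s)
E
```

```text
pics
side {'mtx': array([[460.01788082,   0.        , 252.25927592],
       [  0.        , 460.01788082, 190.16821293],
       [  0.        ,   0.        ,   1.        ]]), 'eye': array([  35.37106621, -949.25641015,  737.60303751]), 'rotation': array([-0.47799535,  0.84062231, -0.2249889 ,  0.1193925 ])}
handle [(0.59, [247.1, 162.9])]
tray [(0.62, [237.5, 161.0])]
cap [(0.72, [226.8, 129.4])]
bottle []
vinegar [(0.9, [250.5, 157.1])]
shelf_unit [(0.75, [238.6, 167.0]), (0.31, [236.3, 163.8])]
cap [(0.69, [227.3, 124.9, 13.5, 9.8]), (0.46, [256.2, 160.6, 34.5, 28.8])]
bottle []
tea_jar [(0.84, [252.2, 273.4, 38.3, 64.9])]
bowl [(0.67, [369.9, 251.2, 44.2, 34.8])]
top {'mtx': array([[388.7319223 ,   0.        , 254.91863341],
       [  0.        , 388.7319223 , 190.2854911 ],
       [  0.        ,   0.        ,   1.        ]]), 'eye': array([470.67270595, -19.7700817 , 942.45699888]), 'rotation': array([ 0.03600343, -0.70391   ,  0.70848945, -0.03545637])}
handle [(0.56, [181.2, 162.1])]
tray [(0.91, [133.2, 146.3]), (0.5, [137.5, 137.1])]
cap [(0.64, [119.3, 258.0]), (0.64, [161.6, 
[... 374 characters left out ...]
.8])]
{'time_s': 1.1, 'joints': array([-1.43141331e+00,  3.12883726e-01,  1.49766953e+00, -1.98386291e-05,
        1.33098605e+00, -2.23410961e-01]), 'dq': array([-0.00176626,  0.00141837, -0.00111992, -0.00231503,  0.00032159,
       -0.00011438]), 'tau': array([ 7.89530368e-04, -4.12172019e+01, -2.59890711e+01, -1.76918838e-04,
        4.40880794e-04,  9.94146546e-06]), 'eef_pos': array([ 186.29753305, -490.85396741,  248.31398993]), 'ee_rot': array([ 2.62457522e-05,  9.83592205e-01,  1.80406135e-01, -1.07473649e-05]), 'force': array([ 0.47662637, -0.16156897, -0.13928366]), 'wrist_torque': array([-0.00620414, -0.05175014,  0.00838583]), 'grip_force': 0.0, 'grip_width': 1.0008610905573136}
```

View pics/side0.png

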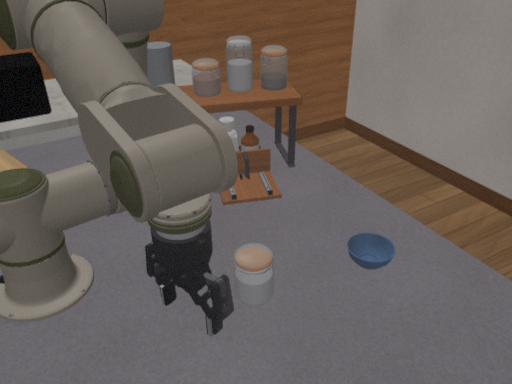

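View pics/top0.png

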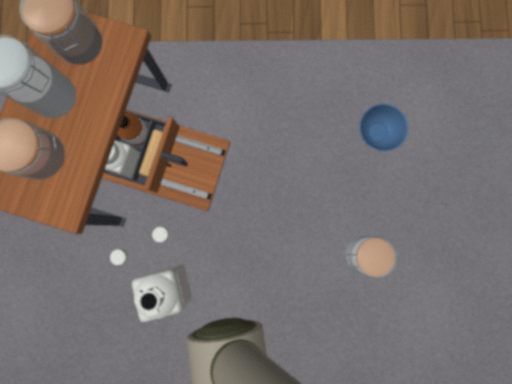

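```bash
cat > h.py <<'E'
import numpy as np, cv2
from rig import *
from scipy.spatial.transform import Rotation as R
def cam(c):
    m=camera_model(c); w,x,y,z=m["rotation"]
    return m["mtx"],m["eye"],R.from_quat([x,y,z,w]).as_matrix()
def back(c,uv,z):
    K,e,r=cam(c); d=r@np.linalg.inv(K)@[uv[0],uv[1],1]
    return e+d*(z-e[2])/d[2]
def proj(c,P):
    K,e,r=cam(c); q=K@(r.T@(np.array(P,float)-e)); return q[:2]/q[2]
def shot(c,name,box=None,s=1):
    im=capture(c)[:,:,::-1]
    if box: a,b,d,e=box; im=im[b:e,a:d]
    cv2.imwrite("pics/"+name,cv2.resize(im,None,fx=s,fy=s,interpolation=cv2.INTER_CUBIC))
E
python3 - <<'E'
from h import *
from scipy.optimize import least_squares
im=cv2.imread("pics/top0.png")[90:250,60:260]
cv2.imwrite("pics/crop.png",cv2.resize(im,None,fx=4,fy=3.75,interpolation=cv2.INTER_CUBIC))
obs=[((-215,-90,10),(209,209)),((-215,90,10),(228,140)),((-35,200,238),(150,36)),((-35,-200,238),(82,232)),((-121,0,85),(181.2,162.1))]
A=[back("top",o[1],o[0][2]) for o in obs]; print(np.round(A,0).tolist())
def f(p,ob=obs):
    c,s=np.cos(p[2]),np.sin(p[2]);o=[]
    for (P,uv) in ob:
        o+=list(proj("top",(p[0]+c*P[0]-s*P[1],p[1]+s*P[0]+c*P[1],P[2]))-uv)
    return np.array(o)
for n in (4,2):
    r=least_squares(f,[600,250,1.3],args=(obs[:n],)); print(r.x,np.round(r.fun,1))
print("rays side handle z85",back("side",(247.1,162.9),85),"top",back("top",(181.2,162.1),85))
E
```

```text
[[521.0, 91.0, 10.0], [689.0, 46.0, 10.0], [838.0, 178.0, 238.0], [469.0, 293.0, 238.0], [622.0, 145.0, 85.0]]
[601.65312277  79.91126086   4.35282305] [-91.5 -29.3 -82.8 -28.3  71.3  18.1  60.3  23.1]
[ 549.11074477 -139.22213851    4.4488173 ] [-0.3  1.1  0.3 -1.1]
rays side handle z85 [629.07210907 151.12893091  85.        ] top [622.02750642 144.89110966  85.        ]
```

View pics/crop.png

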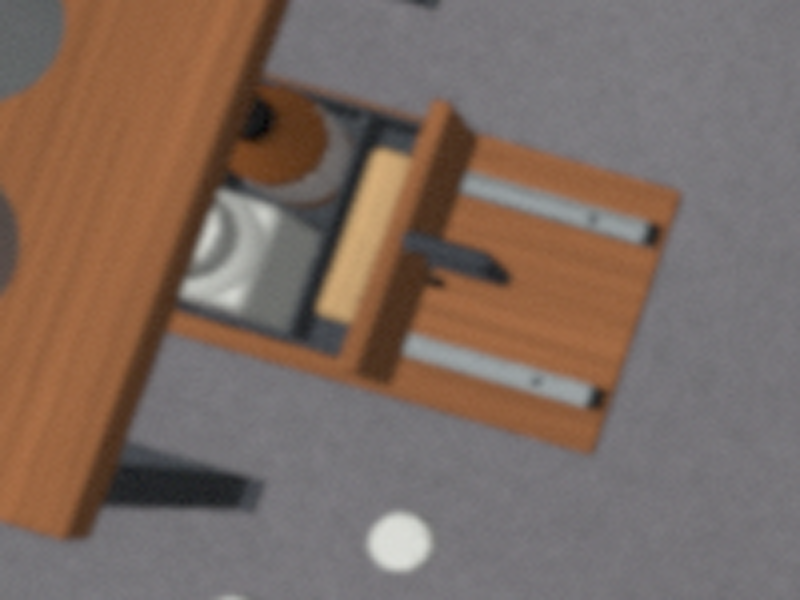

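Candidates: caps at top pixels (118,257) and (160,234) lying on the worktop, and the big bottle with black cap at (158,297). The target is the white square bottle in the caddy at (122,160), cap on it at about (112,154), confirmed in the crop; the amber vinegar is beside it at (130,125), the handle tip at (184,162).

```bash
cat > fit.py <<'E'
from h import *
from scipy.optimize import least_squares
obs=[((-215,90,12),(209,209)),((-215,-90,12),(230,141)),((-35,-200,238),(150,36)),((-35,200,238),(82,232)),((-124,0,106),(184,162.5))]
def w(p,P):
    c,s=np.cos(p[2]),np.sin(p[2]); return np.array((p[0]+c*P[0]-s*P[1],p[1]+s*P[0]+c*P[1],P[2]))
# handle unknown local x: fit q
def f(p,n=5):
    o=[]
    for P,uv in obs[:n]: o+=list(proj("top",w(p,P))-uv)
    return np.array(o)
if __name__=="__main__":
    r=least_squares(f,[650,250,1.3],args=(4,)); p=r.x; print(p,np.round(r.fun,1))
    for uv,z in (((184,162.5),106),((181.2,162.1),85)):
        d=back("top",uv,z)[:2]-p[:2]; c,s=np.cos(p[2]),np.sin(p[2]); print("handle local",c*d[0]+s*d[1],-s*d[0]+c*d[1])
    d=back("side",(247.1,162.9),85)[:2]-p[:2]; print("side",c*d[0]+s*d[1],-s*d[0]+c*d[1])
    h=w(p,(-135,0,85)); print("handle if tray at 0",h,"pix",proj("side",h),proj("top",h))
    s=sense(); q=s["ee_rot"]; Rt=R.from_quat([q[1],q[2],q[3],q[0]]).as_matrix(); print(Rt.round(3)); print(Rt.T@(h-s["eef_pos"]))
    print("yaw gap: want tool y along local y", (-np.sin(p[2]),np.cos(p[2])))
E
python3 fit.py; python3 -c "
import cv2;im=cv2.imread('pics/side0.png')[60:220,150:310];cv2.imwrite('pics/cs.png',cv2.resize(im,None,fx=3.7,fy=3.7,interpolation=2))"
```

```text
[665.08784323 269.6463008    1.27362989] [ 0.2  1.9  1.2 -0.8  0.2 -4.1 -1.2  2.8]
handle local -142.95315886094244 6.0991799012777435
handle local -131.89575871398137 4.643183775028547
side -123.86859665823792 -0.26614508346072085
handle if tray at 0 [625.55822041 140.56334716  85.        ] pix [247.77081481 164.55780306] [183.15631063 160.52720014]
[[ 0.935  0.355 -0.   ]
 [ 0.355 -0.935 -0.   ]
 [-0.     0.    -1.   ]]
[ 634.75804085 -434.4342611   163.27381378]
yaw gap: want tool y along local y (np.float64(-0.9561700269548712), np.float64(0.2928120208480535))
```

View pics/cs.png

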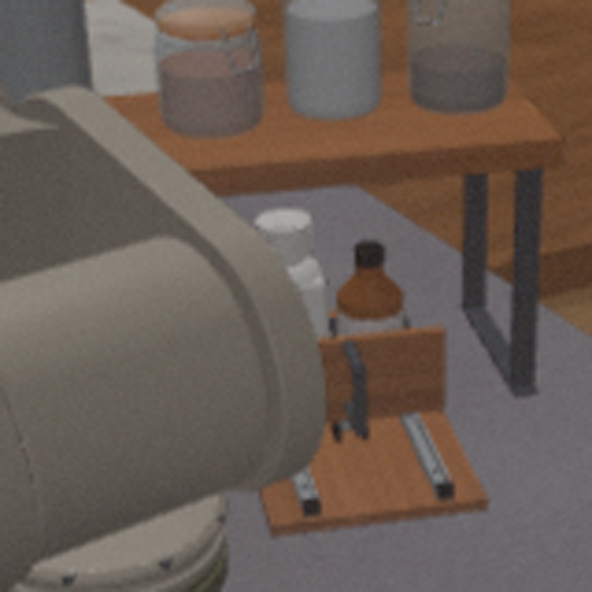

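The bar stands at about side (247,165), agreeing with the fitted handle at roughly (625,141,85). Moving above it.

Request:
{"method": "step_arm", "body": {
  "commands": "1 12.7 -8.7 0 0 0 -0.2; 1 25.4 -17.4 0 0 0 -0.4; 1 38.1 -26.1 0 0 0 -0.6; 1 50.8 -34.8 0 0 0 -0.8; 1 63.5 -43.4 3 0 0 -0.91; 1 63.5 -43.4 5 0 0 -0.91; 1 63.5 -43.4 5 0 0 -0.91; 1 63.5 -43.4 5 0 0 -0.91; 1 63.5 -43.4 5 0 0 -0.91; 1 63.5 -43.4 5 0 0 -0.91; 1 63.5 -43.4 5 0 0 -0.91; 1 63.5 -43.4 5 0 0 -0.91; 1 63.5 -43.4 5 0 0 -0.91; 1 63.5 -43.4 5 0 0 -0.91; 1 63.5 -43.4 5 0 0 -0.91; 1 63.5 -43.4 5 0 0 -0.91; 1 63.5 -43.4 5 0 0 -0.91; 1 63.5 -43.4 5 0 0 -0.91; 1 63.5 -43.4 5 0 0 -0.91; 1 63.5 -43.4 5 0 0 -0.91",
  "newtons": 40
}}

```text
time_s: 2.77
eef_pos: [626.9, 143.9, 196.8]
ee_rot: [-0.001, 0.803, 0.596, -0.0]
force: [-0.7, -1.1, -1.0]
grip_width: 0.997
grip_force: 0.0
```

```bash
python3 - <<'E'
from h import *
shot("side","s1.png",(150,60,350,220),4)
s=sense();print(s["eef_pos"],s["joints"].round(2),s["ee_rot"].round(3))
t=spot_point("side","handle");print([(d["score"],d["xy"],back("side",d["xy"],85)) for d in t])
im=capture("top");t=spot_point("top","handle");print([(d["score"],d["xy"],back("top",d["xy"],85)) for d in t])
q=s["ee_rot"];Rt=R.from_quat([q[1],q[2],q[3],q[0]]).as_matrix();print(Rt.round(3))
for P in [(625.5,140.6,z) for z in (64,85,106)]: print(proj("side",P))
E
```

```text
[626.15609697 141.89954954 197.21397237] [ 0.04  0.61  1.18 -0.    1.35  0.34] [-0.     0.803  0.595 -0.   ]
[(0.86, [246.0, 163.8], array([623.33098672, 147.68165526,  85.        ]))]
[]
[[ 0.291  0.957 -0.001]
 [ 0.957 -0.291 -0.   ]
 [-0.    -0.001 -1.   ]]
[247.88124129 170.63103118]
[247.74822201 164.55759469]
[247.61313117 158.38957465]
```

View pics/s1.png

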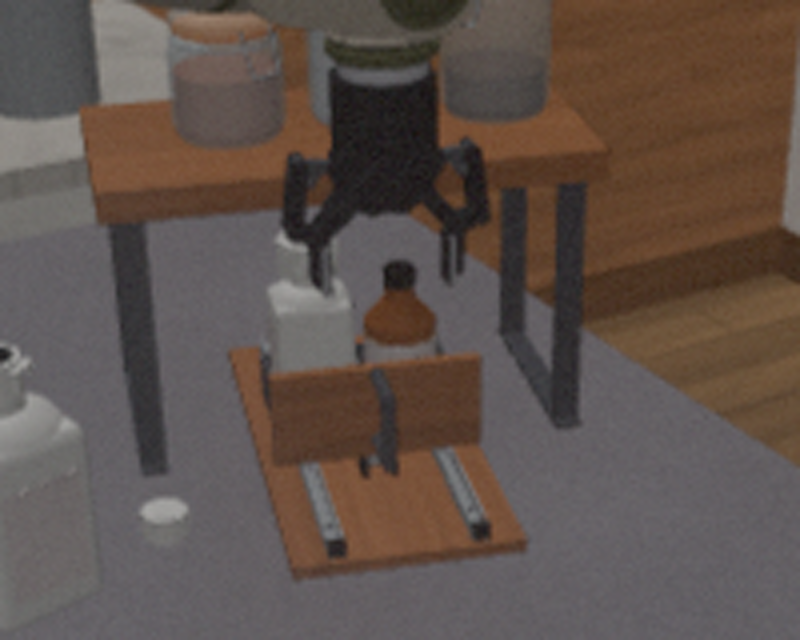

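The bar is at side (247,158–177), centred under the fingers (midpoint column 247). Descending and gripping.

Request:
{"method": "step_arm", "body": {
  "commands": "1 -0.1 0 3 0 0 0; 1 -0.1 0 6 0 0 0; 1 -0.1 0 9 0 0 0; 1 -0.1 0 11.4 0 0 0; 1 -0.1 0 11.4 0 0 0; 1 -0.1 0 11.4 0 0 0; 0 -0.1 0 11.4 0 0 0; 0 -0.1 0 11.4 0 0 0; 0 -0.1 0 11.4 0 0 0; 0 -0.1 0 11.4 0 0 0; 0 -0.1 0 11.4 0 0 0; 0 -0.1 0 11.4 0 0 0; 0 -0.1 0 11.4 0 0 0; 0 -0.1 0 11.4 0 0 0; 0 -0.1 0 11.4 0 0 0; 0 -0.1 0 11.4 0 0 0",
  "newtons": 40
}}

```text
time_s: 4.3
eef_pos: [624.1, 139.9, 84.7]
ee_rot: [-0.001, 0.804, 0.595, -0.002]
force: [-12.0, 1.1, 8.9]
grip_width: 0.129
grip_force: 39.2
```

Request:
{"method": "step_arm", "body": {
  "commands": "0 -0.5 -0.2 0 0 0 0; 0 -1 -0.2 0 0 0 0; 0 -2 -0.2 0 0 0 0; 0 -3 -0.2 0 0 0 0; 0 -4.5 -0.2 0 0 0 0; 0 -6 -0.2 0 0 0 0; 0 -7 -0.2 0 0 0 0; 0 -7.5 -0.2 0 0 0 0; 0 -8 -0.2 0 0 0 0; 0 -8 -0.2 0 0 0 0; 0 -8 -0.2 0 0 0 0; 0 -8 -0.2 0 0 0 0",
  "newtons": 60
}}

```text
time_s: 5.3
eef_pos: [599.4, 62.2, 84.7]
ee_rot: [-0.0, 0.804, 0.594, -0.001]
force: [-5.1, 0.3, 7.8]
grip_width: 0.123
grip_force: 59.9
```

Request:
{"method": "step_arm", "body": {
  "commands": "0 -1 -0.1 0 0 0 0; 0 -2.5 -0.1 0 0 0 0; 0 -4 -0.1 0 0 0 0; 0 -5.5 -0.1 0 0 0 0; 0 -6.5 -0.1 0 0 0 0; 0 -7.2 -0.1 0 0 0 0; 0 -7.6 -0.1 0 0 0 0; 0 -8 -0.1 0 0 0 0; 0 -8.3 -0.1 0 0 0 0; 0 -8.3 -0.1 0 0 0 0; 0 -8.3 -0.1 0 0 0 0; 0 -8.3 -0.1 0 0 0 0"
}}

```text
time_s: 6.3
eef_pos: [575.5, -12.8, 84.7]
ee_rot: [-0.001, 0.804, 0.594, 0.003]
force: [8.3, 24.2, 2.5]
grip_width: 0.127
grip_force: 59.1
```

Request:
{"method": "step_arm", "body": {
  "commands": "0 0.2 0.1 0 0 0 0; 0 0.3 0.1 0 0 0 0; 0 0.3 0.1 0 0 0 0; 1 0.3 0.1 0 0 0 0; 1 0.3 0.1 0 0 0 0; 1 0.3 0.1 0 0 0 0; 1 0.3 0.1 0 0 0 0; 1 0.3 0.1 0 0 0 0; 1 0.3 0.1 0 0 0 0; 1 0.3 0.1 0 0 0 0; 1 0.3 0.1 -3 0 0 0; 1 0.3 0.1 -6 0 0 0; 1 0.3 0.1 -10 0 0 0; 1 0.3 0.1 -14 0 0 0; 1 -3 0.1 -14.5 0 0 0; 1 -5 0.1 -14.5 0 0 0; 1 -5 0.1 -14.5 0 0 0; 1 -5 0.1 -14.5 0 0 0"
}}

```text
time_s: 7.8
eef_pos: [561.0, -64.3, 229.3]
ee_rot: [-0.0, 0.805, 0.594, 0.0]
force: [-0.3, -0.1, -0.1]
grip_width: 1.0
grip_force: 0.0
```

```bash
python3 - <<'E'
from h import *
for c in ("side","top"):
    shot(c,c+"2.png")
    for l,z in (("cap",152),("handle",85),("bottle",34),("vinegar",34)):
        for d in spot_point(c,l)[:3]: print(c,l,round(d["score"],2),np.round(d["xy"],1),back(c,d["xy"],z).round(1))
    for d in trace(c,"cap")[:3]: print(c,"mask",round(d["score"],2),np.round(d["rect"],1),d["mask"].sum())
    print("pred cap",proj(c,(581,127,152)),proj(c,(581,127,182)),"handle",proj(c,(575.5,-12.8,85)))
s=sense();print(s["eef_pos"],s["joints"].round(2),s["time_s"],s["force"])
im=[cv2.imread("pics/top2.png")[90:240,70:270],cv2.imread("pics/side2.png")[70:220,150:350]]
cv2.imwrite("pics/m2.png",cv2.resize(np.hstack(im),None,fx=2,fy=3.9,interpolation=2) if 0 else cv2.resize(np.vstack(im),None,fx=2,fy=2,interpolation=2))
E
```

```text
side cap 0.59 [234.2 148.8] [578.8 135.1 152. ]
side cap 0.5 [191.3 191.6] [375.9 -24.4 152. ]
side handle 0.87 [255.7 189.4] [573.    0.6  85. ]
side bottle 0.89 [156.9 209.2] [324.1 123.1  34. ]
side bottle 0.57 [236.1 183.9] [580.  133.7  34. ]
side vinegar 0.95 [260.7 181.2] [652.6 109.5  34. ]
side mask 0.71 [232.1 145.7   8.1  16.3] 171
pred cap [236.16884175 149.67552137] [235.83051603 140.23732633] handle [258.92945362 191.3056707 ]
top cap 0.82 [181.4 175.1] [583.2 131.3 152. ]
top cap 0.79 [119.7 255.1] [421.7 253.3 152. ]
top cap 0.55 [163.2 235.5] [460.3 166.5 152. ]
top handle 0.71 [248.4 181.9] [576.5  -5.   85. ]
top bottle 0.97 [173.5 287.7] [339.7 168.6  34. ]
top bottle 0.87 [191.2 183.3] [580.3 130.5  34. ]
top vinegar 0.61 [199.3 157.3] [642.3 111.9  34. ]
top mask 0.68 [181.3 174.5  28.2  27.2] 574
top mask 0.61 [118.2 256.8  17.2  14.3] 180
top mask 0.6 [161.3 232.9  17.6  16. ] 221
pred cap [183.46774494 176.13835342] [180.67342531 174.05537648] handle [251.90265175 182.31713216]
[561.21891383 -63.58440785 229.26735129] [-0.32  0.41  1.4  -0.    1.32 -0.02] 8.4 [-0.4977065   0.14532209 -0.25034069]
```

View pics/m2.png

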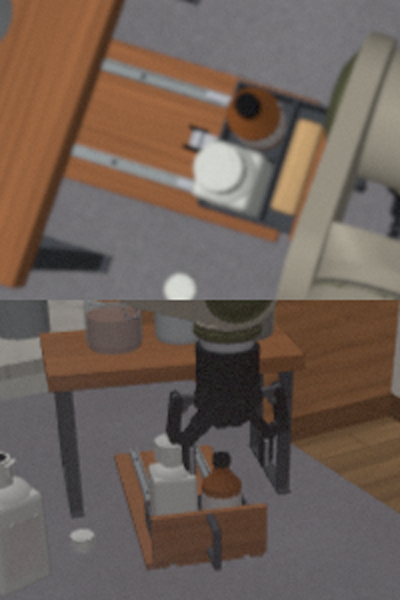

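The caddy is out; the cap is free of the shelf at top (179,173), about (581.5,131). Vinegar cap at (194,143) is well clear.

Request:
{"method": "step_arm", "body": {
  "commands": "1 4 -0.8 0 0 0 0; 1 8 -1.6 0 0 0 0; 1 12 -2.4 0 0 0 0; 1 16 -3.2 0 0 0 0; 1 19.2 -3.8 0 0 0 0; 1 19.2 -3.8 0 0 0 0; 1 19.2 -3.8 0 0 0 0; 1 19.2 -3.8 2 0 0 0; 1 19.2 -3.8 4 0 0 0; 1 19.2 -3.8 5.2 0 0 0; 1 19.2 -3.8 6.1 0 0 0; 1 19.2 -3.8 6.1 0 0 0; 1 19.2 -3.8 6.1 0 0 0; 1 19.2 -3.8 6.1 0 0 0"
}}

```text
time_s: 9.57
eef_pos: [581.8, 130.5, 169.3]
ee_rot: [0.0, 0.804, 0.594, 0.001]
force: [-0.3, -0.6, 0.2]
grip_width: 0.999
grip_force: 0.0
```

```bash
python3 - <<'E'
from h import *
shot("side","s3.png",(170,70,320,220),4)
s=sense();print(s["eef_pos"],s["joints"].round(2),s["time_s"],s["force"])
E
```

```text
[581.74134    130.69424665 169.39724431] [ 0.02  0.53  1.38 -0.    1.22  0.32] 9.6167 [ 0.46722895 -0.15996937 -0.15728022]
```

View pics/s3.png

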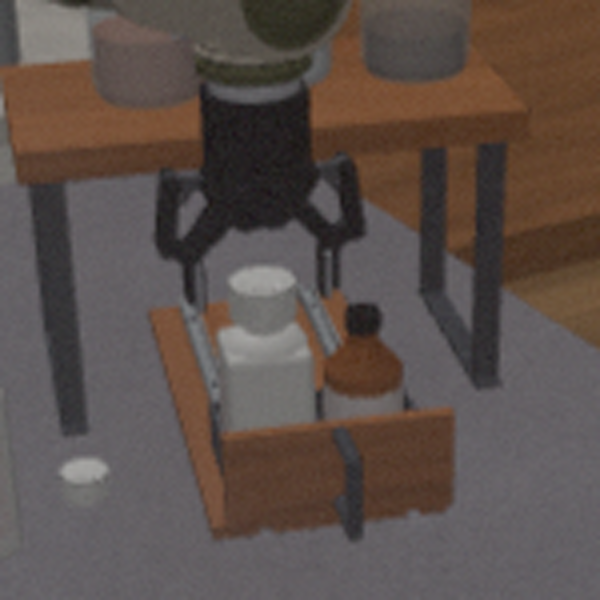

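The cap sits at side pixel (235,143), centred between the fingers at (218,143) and (252,140). Closing.

Request:
{"method": "step_arm", "body": {
  "commands": "0 0 0 0 0 0 0; 0 0 0 0 0 0 0; 0 0 0 0 0 0 0; 0 0 0 0 0 0 0; 0 0 0 0 0 0 0; 0 0 0 0 0 0 0; 0 0 0 0 0 0 0; 0 0 0 0 0 0 0; 0 0 0 0 0 0 0; 0 0 0 0 0 0 0",
  "newtons": 55
}}

```text
time_s: 10.45
eef_pos: [581.4, 131.0, 168.5]
ee_rot: [0.0, 0.804, 0.594, 0.0]
force: [1.1, -0.8, 4.9]
grip_width: 0.552
grip_force: 56.1
```

Request:
{"method": "step_arm", "body": {
  "commands": "0 0 0 0.2 0 0 0; 0 0 0 0.4 0 0 0; 0 0 0 0.6 0 0 0; 0 0 0 0.7 0 0 0; 0 0 0 0.7 0 0 0; 0 0 0 0.7 0 0 0"
}}

```text
time_s: 10.95
eef_pos: [582.2, 130.8, 162.7]
ee_rot: [0.001, 0.804, 0.594, 0.001]
force: [2.7, -1.5, 12.0]
grip_width: 0.547
grip_force: 56.8
```

Request:
{"method": "step_arm", "body": {
  "commands": "0 0 0 0.1 0 0 -0.08; 0 0 0 0.1 0 0 -0.16; 0 0 0 0.1 0 0 -0.24; 0 0 0 0.1 0 0 -0.32; 0 0 0 0.1 0 0 -0.4; 0 0 0 0.1 0 0 -0.48; 0 0 0 0.1 0 0 -0.56; 0 0 0 0.1 0 0 -0.64; 0 0 0 0.1 0 0 -0.72; 0 0 0 0.1 0 0 -0.8; 0 0 0 0.1 0 0 -0.88; 0 0 0 0.1 0 0 -0.96; 0 0 0 0.1 0 0 -1.04; 0 0 0 0.1 0 0 -1.1; 0 0 0 0.1 0 0 -1.1; 0 0 0 0.1 0 0 -1.1; 0 0 0 0.1 0 0 -1.1"
}}

```text
time_s: 12.37
eef_pos: [582.1, 131.2, 162.2]
ee_rot: [0.002, 0.375, 0.927, 0.001]
force: [0.7, 1.1, 15.4]
grip_width: 0.555
grip_force: 57.0
```

```bash
python3 - <<'E'
from h import *
s=sense();print(s["eef_pos"],s["joints"].round(2),s["time_s"],s["force"],s["wrist_torque"])
E
```

```text
[582.05144024 131.17431918 162.15305299] [ 0.03  0.54  1.39  0.    1.21 -0.78] 12.3667 [ 0.73892397  1.06984327 15.38810167] [ 0.05407094 -0.04158624  0.04880812]
```

Request:
{"method": "step_arm", "body": {
  "commands": "0 0 0 -0.3 0 0 0; 0 0 0 -0.6 0 0 0; 0 0 0 -0.9 0 0 0; 0 0 0 -1.2 0 0 0; 0 0 0 -1.4 0 0 0; 0 0 0 -1.4 0 0 0; 0 0 0 -1.4 0 0 0"
}}

```text
time_s: 12.95
eef_pos: [581.0, 131.0, 173.8]
ee_rot: [-0.0, 0.375, 0.927, -0.0]
force: [0.9, 0.2, -0.2]
grip_width: 0.55
grip_force: 56.4
```

Request:
{"method": "step_arm", "body": {
  "commands": "0 0 0 -0.5 0 0 0; 0 0 0 -1 0 0 0; 0 0 0 -1.5 0 0 0; 0 0 0 -2 0 0 0; 0 0 0 -2.5 0 0 0; 0 0 0 -3 0 0 0; 0 0 0 -3.5 0 0 0; 0 0 0 -4 0 0 0; 0 0 0 -4.5 0 0 0; 0 0 0 -5 0 0 0; 0 0 0 -5 0 0 0; 0 0 0 -5 0 0 0; 0 0 0 -5 0 0 0; 0 0 0 -5 0 0 0"
}}

```text
time_s: 14.12
eef_pos: [581.1, 131.0, 223.9]
ee_rot: [-0.0, 0.375, 0.927, -0.0]
force: [-0.1, -0.2, -0.5]
grip_width: 0.552
grip_force: 56.6
```

```bash
python3 - <<'E'
from h import *
shot("side","s4.png",(170,70,320,220),4)
s=sense();print(s["eef_pos"],s["joints"].round(2),s["time_s"],s["force"],s["grip_width"])
for c in ("side","top"):
    capture(c)
    for l,z in (("bottle",34),("handle",85),("vinegar",34)):
        for d in spot_point(c,l)[:2]: print(c,l,round(d["score"],2),back(c,d["xy"],z).round(1))
E
```

```text
[581.15302085 130.97147955 223.98685485] [ 0.03  0.49  1.31 -0.    1.35 -0.78] 14.1667 [ 0.50992362 -0.6680752  -0.49053368] 0.547598756810961
side bottle 0.72 [320.1 119.   34. ]
side bottle 0.7 [575.2 134.5  34. ]
side handle 0.69 [575.5  -2.2  85. ]
side vinegar 0.97 [653.2 121.4  34. ]
side vinegar 0.67 [ 677. -351.   34.]
top bottle 0.78 [340.4 172.8  34. ]
top bottle 0.74 [579.2 131.   34. ]
top handle 0.72 [578.4 -14.4  85. ]
top vinegar 0.92 [653.8 107.8  34. ]
```

View pics/s4.png

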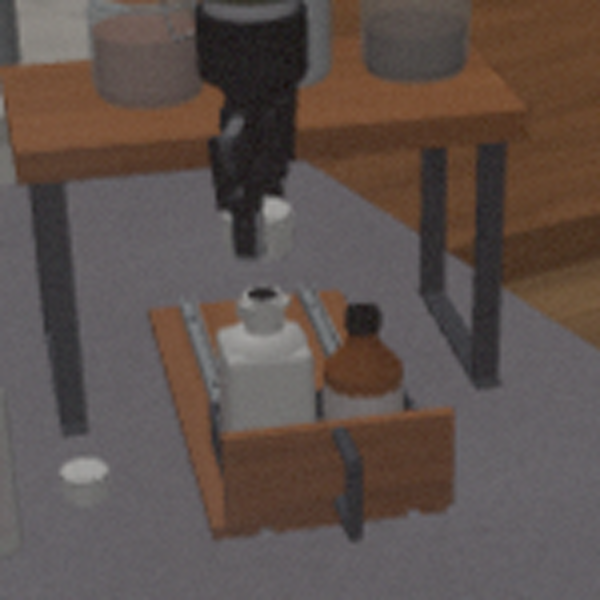

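The picture shows the cap held level in the gripper at side (235,127), with the open mouth below it at (236,143). The bottle is upright in its pocket, the vinegar has not moved, and the caddy is in the same place as before.

```bash
python3 -c "
from rig import *
print(finish_job())"
```

```text
the job is handed in; nothing more can be done
None
```

The caddy is pulled out about 160 mm to its front stop, the descaler bottle is open and upright in its pocket, and the cap is held level roughly 35 mm above the mouth; the job is handed in at about 14.5 s, with no verdict returned.

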